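# Take the blue seed box off its studs and stand it on the balance

## Robot

A 6-joint arm with a two-finger parallel gripper is mounted at the origin on the work surface. World frame = base frame: x ahead of the robot, y to its left, z up, the work surface at z = 0. Lengths are in m, angles in degrees, forces in N, time in s.
With the tool pointing down it reaches from about 0.375 to 0.9 m from the base axis. Payload 3.1 kg.
Tool frame: the origin (TCP) lies on the centre line of the jaws, within the pads' length; the fingertips stand 17 mm ahead of it and the grasp point (between the pads) lies 2 mm behind it; y points along the fingers, x is the direction in which the jaws open and shut, and the axes are right-handed (so a half turn about y gives the same grasp; the last joint's range is limited). The gripper opens to 87 mm and grips with 3 to 60 N. Pads are 19 mm wide; open, the fingers measure 117 mm over their backs; the gripper's body (75 mm by 190 mm) begins 51 mm behind the grasp point.
Start: joints at [-87.29, 30.224, 82.088, -0, 67.689, -10.227], TCP at [0.14, -0.609, 0.24] pointing down, gripper open.
Joint ranges: [-176.69, 176.69], [-43.24, 126.21], [12.49, 139.97], [-82, 262], [0, 151.66], [-163.58, 163.58]. Speed limits (degrees/s): [159.86, 159.86, 180, 180, 180, 180].

## Interface

Orientations are given as a 3x3 rotation matrix whose columns are the frame's x, y, z axes.
In Python, from rig import read_state, capture, camera_info, hand_in, trace, tip_of gives the robot as it stands.
- The arm moves only by the tool jog_arm, never from a script. Its argument "steps" is a list of rows, each an object with "fingers": the opening in per cent of the stroke, from 0 (shut) to 100 (fully open); "delta_pos": the shift along the world's x, y, z in mm, a list of three; "turn": the turn about the world's z in degrees. A call has 1 to 20 rows; each row is the pose to reach, as a shift and turn from the pose commanded when the call began; what a row does not reach only later rows make up. A row lasts 1/12 s, in which the tool goes at most 41.7 mm and 7.16 degrees, less where a joint would pass 70% of its speed; a pose out of reach is approached as far as the arm can. A call with a gripper value outside its range is refused whole. The fingers move at their own pace and stop on an object; the grip force is fixed at half the most. Time passes only in rows, so rows that repeat a pose let the fingers close. It gives the time, the measured TCP pose, the force and the opening at its end, in the units of the state.
- read_state(): the state, without advancing time (a new reading comes with each control period).
- capture(name): name is "scene" or "top"; returns the picture (400x640x3 uint8, red, green, blue); there is no depth.
- camera_info(name): a dict with "fov_y" (degrees; the focal length in pixels is half the picture's height over the tangent of half this angle, whatever the lens; pixels are square), "cx", "cy" (the principal point, pixels), "view" (4x4, takes a point from world to camera coordinates). Camera axes: x right, y down, z forward; pixel columns grow to the right and rows downward; lengths in m; the calibration is good to about 2 mm. A picture is of the moment at which its call begins. camera_info takes no time and is no camera call.
- hand_in(): hands the job in, once; it reports no verdict.
Trained networks look in the newest picture that a camera, given by its name, has taken for a name from the list of things; names that differ only in an ending like _2 or _b are one class to them, and where a whole thing is asked for, a point or a joint stands for the part that bears it (a point fixed in the world has none). Each returns a list of dicts, best first, with "confidence" (0 to 1); they miss things now and then, are a little off and sometimes report something else, mostly with a low value. They report only what shows in the picture. A call takes as long as a camera call. They do not tell look-alikes from the thing itself.
- trace(target, camera): "mask" (400x640 bool, what is visible of it).
- tip_of(target, camera): "position" ([x, y, z] in m, in world coordinates, good to about 4 mm: a listed point, or the origin of a listed thing).
The state is a dict: "time_s": time; "joint_positions": joint angles; "qvel": joint speeds; "tau": joint torques, N m; "position": TCP position; "tcp_rot": TCP orientation; "force": force on the tool from outside, world axes, zero at the start; "moment": the same for the moment, N m; "opening": opening from 0.0 (shut) to 1.0 (fully open).
Only numpy, scipy, OpenCV 4.12 (cv2) and the standard library are available. Lean on these libraries where they do the work, as an engineer would, in place of code of your own. Each camera call takes 0.05 s, during which the arm holds its last target.

## Task

The blue seed box has to be weighed. Slide it straight up until the stud heads are at the wide ends of its keyholes, lift it off the studs away from the board, and set it down gently, standing upright in the middle of the balance pan. Leave the red box hanging where it is.

Things in the scene. Friction and masses are not known exactly. Their poses are not given: they have to be found in the camera images.
- blue_box_mid (a point): Blue lidded box, 0.25-0.5 kg, hung on the board; body 60 (x) x 72 (y) x 85 high. On its lid, centred, a grip block 28 x 28, 50 high, its centre 42.5 above this point. Point: box middle, 67.5 above the underside. x: out from the board, z up. Back plate 170 wide, 5 thick, 90 high, a keyhole 60 each side of middle: slot 10 wide on top, wide end 30 x 30 below. No latch. Sizes in mm.
- red_box_mid (a point): The same kind of box in red, hanging on the other pair of studs of the same board, 220 mm beside the blue one (which side varies). It stays there. Same point and axes. Its top is 160 mm above the table.
- board: White upright board, fixed, 440 mm long (y), top edge 125 mm up; origin at table height, middle of its front face; x points out of that face, to the boxes. Each box hangs on 2 studs: 7 mm thick, heads 15 mm across, 11 mm out from the board. Raising a box 41 mm (34 to 49) puts the heads in the middle of the wide ends; it then comes off along x, clear after 15 mm.
- pan (a point): Centre of the top face of the balance's steel pan, 180 x 180 mm, flat, rigid and level, 80 mm above the table. The balance is a low white bench instrument, 300 x 220 mm, fixed, with a green display. Axes: z up, x towards the display.
Not all that is in view belongs to the job. There is more than one size of the part that bears blue_box_mid; the job needs the larger.

How it is judged:
By the outcome, as a careful person would: the job done as asked, in the order asked, and still so for the second after the job is handed in, with the robot touching nothing.
It also fails if it takes over 51 s, if anything falls off the work surface, if the arm or the gripper's body presses on something with over 40 N, if the wrist force passes 120 N, or if a joint passes its speed limit or range.

## Working session

There is one attempt and no reset: what is moved stays moved. The work goes in short steps, Python scripts to look and compute and a tool call to move; the robot and the scene stay as the last step left them, time stands still between calls to the robot, and variables do not carry over. Pictures are saved under pics/ and viewed, and the job is handed in when it is done.

Besides the shell and the picture viewer there is one more tool, called after "Call:" in YAML: its name, and indented under it one key for each argument. jog_arm: Moves the arm, as the interface text tells. Its arguments: {"type":"object","properties":{"steps":{"type":"array","items":{"type":"object","properties":{"fingers":{"type":"number"},"delta_pos":{"type":"array","items":{"type":"number"}},"turn":{"type":"number"}}}}},"required":["steps"]}

```bash
mkdir -p pics; python3 - <<'E'
from rig import *
import cv2, numpy as np
for c in ["scene","top"]:
    im=capture(c); cv2.imwrite(f"pics/{c}0.png",im[:,:,::-1])
    for t in ["blue_box_mid","red_box_mid","board","pan"]:
        for d in tip_of(t,c): print(c,t,{k:(np.round(v,4).tolist()) for k,v in d.items()})
    i=camera_info(c); print(i)
s=read_state();print(s)
E
```

```text
scene blue_box_mid {'position': [0.5272, -0.2612, 0.0897], 'confidence': 0.72}
scene blue_box_mid {'position': [0.3251, -0.3241, 0.0435], 'confidence': 0.61}
scene red_box_mid {'position': [0.4937, -0.0426, 0.0926], 'confidence': 0.57}
scene board {'position': [0.4796, -0.1543, 0.0019], 'confidence': 0.67}
scene board {'position': [0.528, -0.2594, 0.0895], 'confidence': 0.58}
scene pan {'position': [0.4835, 0.2821, 0.0839], 'confidence': 0.87}
{'fov_y': 44.260277581925266, 'cx': 318.0379513564849, 'cy': 196.26208452082216, 'view': array([[ 0.73925448,  0.67337544,  0.00826612, -0.32605285],
       [ 0.5357554 , -0.58064505, -0.61303954, -0.18026194],
       [-0.40800609,  0.45762084, -0.79000898,  1.27057755],
       [ 0.        ,  0.        ,  0.        ,  1.        ]])}
top blue_box_mid {'position': [0.3212, -0.329, 0.0435], 'confidence': 0.83}
top blue_box_mid {'position': [0.5311, -0.2602, 0.0926], 'confidence': 0.76}
top red_box_mid {'position': [0.488, -0.0386, 0.092], 'confidence': 0.88}
top board {'position': [0.48, -0.156, -0.0017], 'confidence': 0.92}
top pan {'position': [
[... 553 characters left out ...]
.20884212e+01, -7.97061117e-04,
        6.76879815e+01, -1.02280701e+01]), 'qvel': array([ 0.03076074, -0.05096499, -0.01862813, -0.0706417 ,  0.0234092 ,
       -0.02486338]), 'tau': array([-7.96907480e-04, -4.39604545e+01, -1.76789975e+01,  6.33813674e-02,
        5.15013852e-02, -3.48816775e-05]), 'position': array([ 0.13994344, -0.60910574,  0.23953085]), 'tcp_rot': array([[ 2.23889660e-01, -1.38191372e-05,  9.74614498e-01],
       [-9.74614498e-01,  1.97576878e-05,  2.23889660e-01],
       [-2.23500909e-05, -1.00000000e+00, -9.04478948e-06]]), 'force': array([-0.06115928,  0.37226144, -0.42497956]), 'moment': array([ 0.02249727,  0.02109212, -0.01675149]), 'opening': 0.9994674750098553}
```

View pics/scene0.png

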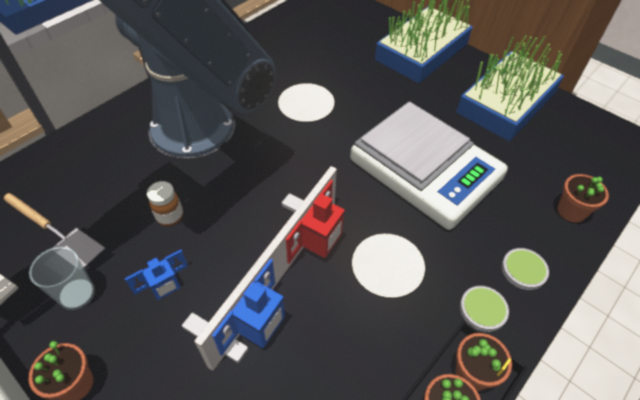

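View pics/top0.png

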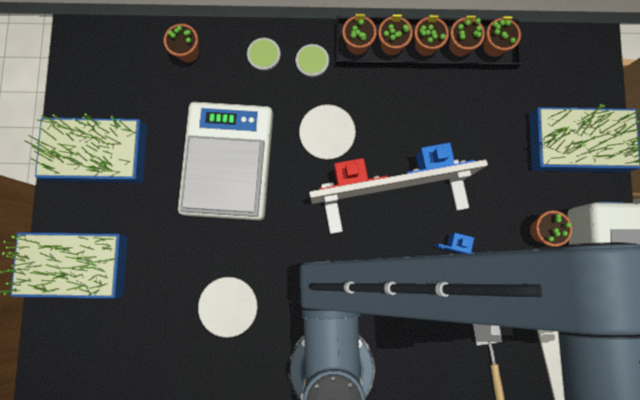

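The hung blue box is the larger one, at about (0.529, -0.261). The one at (0.32, -0.33) is a small look-alike. The top picture shows the board tilted by roughly 10°, with its boxes facing away from the robot. I'll refine these next.

```bash
cat > h.py <<'E'
import numpy as np,cv2
from rig import camera_info
def proj(P,c):
    i=camera_info(c);f=200/np.tan(np.radians(i['fov_y'])/2)
    P=np.atleast_2d(P);q=P@i['view'][:3,:3].T+i['view'][:3,3]
    return np.c_[q[:,0]/q[:,2]*f+i['cx'],q[:,1]/q[:,2]*f+i['cy']]
def back(uv,z,c):
    i=camera_info(c);f=200/np.tan(np.radians(i['fov_y'])/2);V=i['view']
    d=np.c_[(np.atleast_2d(uv)-[i['cx'],i['cy']])/f,np.ones(len(np.atleast_2d(uv)))]@V[:3,:3]
    o=-V[:3,:3].T@V[:3,3]
    return o+d*((z-o[2])/d[:,2])[:,None]
def rz(a):
    a=np.radians(a);return np.array([[np.cos(a),-np.sin(a),0],[np.sin(a),np.cos(a),0],[0,0,1]])
def boxpts(c,s):
    return np.array([[c[0]+a*s[0]/2,c[1]+b*s[1]/2,c[2]+e*s[2]/2] for a in(-1,1) for b in(-1,1) for e in(-1,1)])
E
python3 - <<'E'
from h import *
import cv2
t=cv2.imread('pics/top0.png');s=cv2.imread('pics/scene0.png')
a=cv2.resize(t[130:220,300:500],None,fx=4,fy=4,interpolation=cv2.INTER_CUBIC)
cv2.imwrite('pics/a1.png',a)
b=cv2.resize(s[250:370,190:320],None,fx=4.6,fy=4.6,interpolation=cv2.INTER_CUBIC)
cv2.imwrite('pics/b1.png',b)
c=cv2.resize(t[95:225,170:280],None,fx=4.5,fy=4.5,interpolation=cv2.INTER_CUBIC)
cv2.imwrite('pics/c1.png',c)
E
```

```text
(no output)
```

View pics/a1.png

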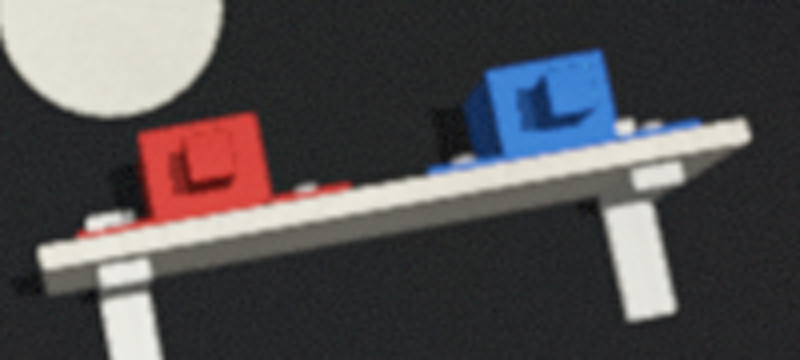

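View pics/b1.png

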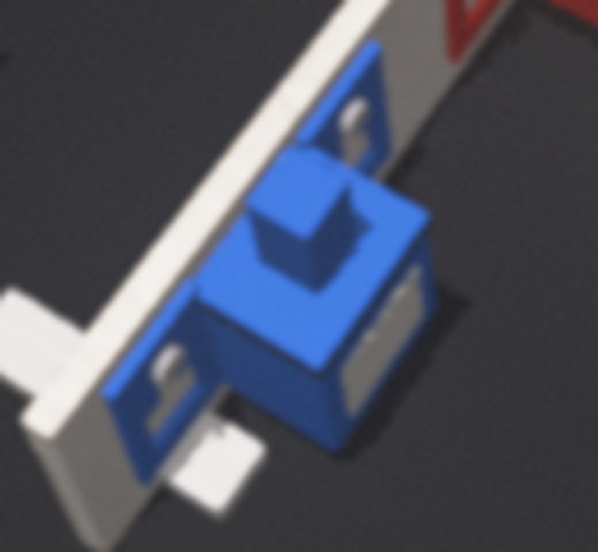

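View pics/c1.png

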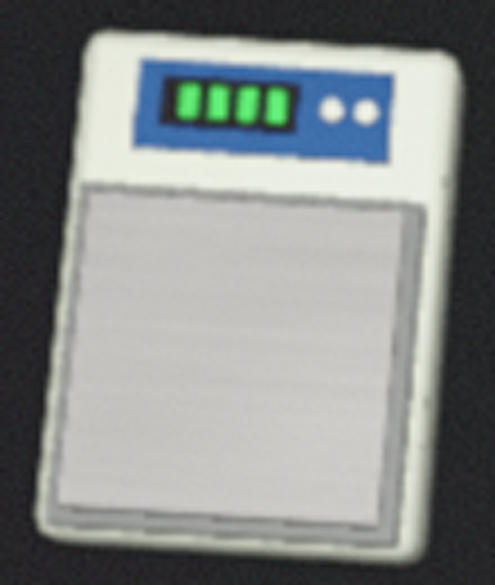

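```bash
python3 - <<'E'
from h import *
np.set_printoptions(precision=4,suppress=True)
P=back(np.array([[88,190],[405,207],[378,525],[58,503]])/4.5+[170,95],.08,'top');print('pan',P,P.mean(0))
for i in range(4):
    d=P[(i+1)%4]-P[i];print(np.linalg.norm(d),np.degrees(np.arctan2(d[1],d[0])))
P=back(np.array([[38,247],[742,118]])/4+[300,130],.125,'top');d=P[0]-P[1];print('board',P,P.mean(0),np.linalg.norm(d),np.degrees(np.arctan2(-d[0],d[1])))
P=back(np.array([[487,70],[603,50],[617,132]])/4+[300,130],.110,'top');print('lid top',P)
P=back(np.array([[430,213],[322,370],[195,297]])/4.6+[190,250],.110,'scene');print('lid scene',P,np.linalg.norm(P[1]-P[0]),np.linalg.norm(P[1]-P[2]))
P=back(np.array([[300,145],[350,182],[307,238],[248,200]])/4.6+[190,250],.160,'scene');print('block',P,P.mean(0))
# model fit to silhouette (blue incl label) in both cams
from scipy.optimize import minimize
masks={}
for c,r in (('top',(400,140,480,175)),('scene',(200,250,300,360))):
    im=cv2.imread(f'pics/{c}0.png').astype(int)
    m=(im[:,:,0]>im[:,:,2]+35)
    k=np.zeros_like(m);k[r[1]:r[3],r[0]:r[2]]=1
    masks[c]=m&k
S=4
def model(p,c):
    x,y,a,z=p
    R=rz(a);o=np.array([x,y,z]);img=np.zeros((400*S,640*S),np.uint8)
    for cc,s in (((0,0,-.025),(.06,.072,.085)),((0,0,.0425),(.028,.028,.05)),):
        q=proj(boxpts(cc,s)@R.T+o,c)
        h=cv2.convexHull(((q+.5)*S).astype(np.float32)).round().astype(np.int32);cv2.fillPoly(img,[h],255)
    return cv2.resize(img,(640,400),interpolation=cv2.INTER_AREA)/255.
# overlay
for p in ((.529,-.2607,10,.0925),):
  for c,r,f in (('top',(400,130,490,180),8),('scene',(200,250,300,360),5)):
    im=cv2.imread(f'pics/{c}0.png');m=model(p,c)
    cr=cv2.resize(im[r[1]:r[3],r[0]:r[2]],None,fx=f,fy=f,interpolation=cv2.INTER_CUBIC)
    for cc,s in (((0,0,-.025),(.06,.072,.085)),((0,0,.0425),(.028,.028,.05)),((-.0325,0,-.0225),(.005,.17,.09))):
        q=(proj(boxpts(cc,s)@rz(p[2]).T+[p[0],p[1],p[3]],c)-[r[0],r[1]]+.5)*f
        for i in range(8):
            for j in (1,2,4):
                if not i&j: cv2.line(cr,tuple(map(int,q[i])),tuple(map(int,q[i|j])),(0,255,255),1)
    cv2.imwrite(f'pics/ov_{c}.png',cr)
E
```

```text
pan [[0.5769 0.3723 0.08  ]
 [0.5697 0.1921 0.08  ]
 [0.3883 0.201  0.08  ]
 [0.3979 0.3793 0.08  ]] [0.4832 0.2862 0.08  ]
0.18036953826895608 -92.28488095140082
0.18166169775235635 177.1897870845336
0.17861612423702763 86.90967784853935
0.17914326154746243 -2.2511479216891477
board [[ 0.4339  0.0619  0.125 ]
 [ 0.5202 -0.3677  0.125 ]] [ 0.4771 -0.1529  0.125 ] 0.438115329070047 11.366622512945538
lid top [[ 0.5517 -0.2147  0.11  ]
 [ 0.5655 -0.2872  0.11  ]
 [ 0.5135 -0.2947  0.11  ]]
lid scene [[ 0.5546 -0.2157  0.11  ]
 [ 0.5697 -0.2863  0.11  ]
 [ 0.5146 -0.2986  0.11  ]] 0.07224737081410346 0.05644753340416716
block [[ 0.5201 -0.2443  0.16  ]
 [ 0.5441 -0.2424  0.16  ]
 [ 0.5487 -0.2678  0.16  ]
 [ 0.5225 -0.2719  0.16  ]] [ 0.5339 -0.2566  0.16  ]
```

View pics/ov_top.png

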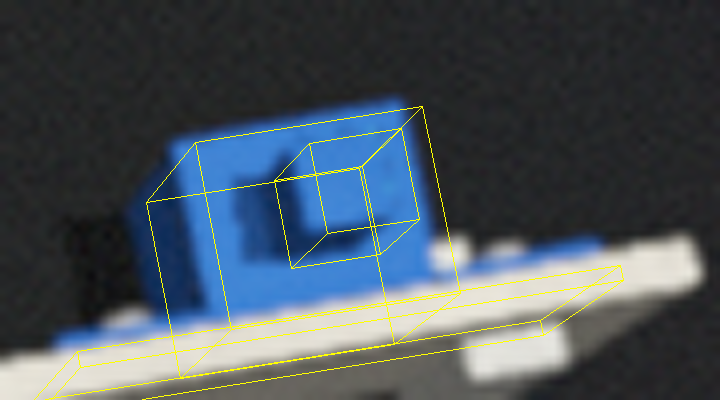

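View pics/ov_scene.png

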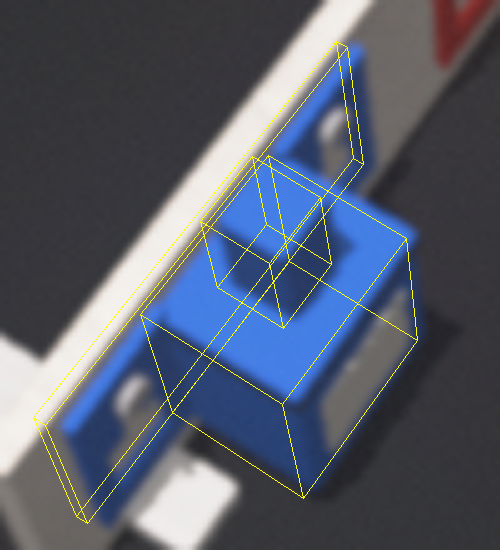

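```bash
python3 - <<'E'
from h import *
p=(.531,-.2570,11.3,.0925)
out=[]
for c,r,f in (('top',(400,130,490,180),8),('scene',(200,250,300,360),5)):
    im=cv2.imread(f'pics/{c}0.png')
    cr=cv2.resize(im[r[1]:r[3],r[0]:r[2]],None,fx=f,fy=f,interpolation=cv2.INTER_CUBIC)
    for cc,s in (((0,0,-.025),(.06,.072,.085)),((0,0,.0425),(.028,.028,.05)),):
        q=(proj(boxpts(cc,s)@rz(p[2]).T+[p[0],p[1],p[3]],c)-[r[0],r[1]]+.5)*f
        for i in range(8):
            for j in (1,2,4):
                if not i&j: cv2.line(cr,tuple(map(int,q[i])),tuple(map(int,q[i|j])),(0,255,255),1)
    cv2.imwrite(f'pics/ow_{c}.png',cr)
E
```

```text
(no output)
```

View pics/ow_top.png

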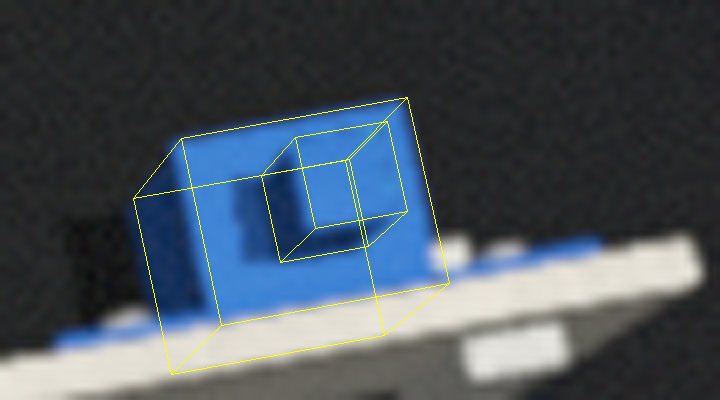

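View pics/ow_scene.png

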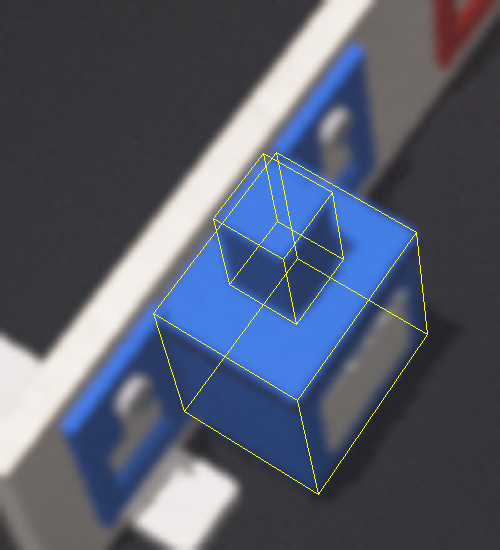

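The overlay fits: blue mid is (0.531, -0.2565, 0.0925) with yaw 11.3°. The pan centre is (0.484, 0.286) with yaw about -2.7°. Next I move above the block.

Call:
jog_arm:
  steps:
    - {"delta_pos": [30,27,10],"turn": -1.6,"fingers": 100}
    - {"delta_pos": [60,54,10],"turn": -1.6,"fingers": 100}
    - {"delta_pos": [90,81,10],"turn": -1.6,"fingers": 100}
    - {"delta_pos": [120,108,10],"turn": -1.6,"fingers": 100}
    - {"delta_pos": [150,135,10],"turn": -1.6,"fingers": 100}
    - {"delta_pos": [180,162,10],"turn": -1.6,"fingers": 100}
    - {"delta_pos": [210,189,10],"turn": -1.6,"fingers": 100}
    - {"delta_pos": [240,216,10],"turn": -1.6,"fingers": 100}
    - {"delta_pos": [270,243,10],"turn": -1.6,"fingers": 100}
    - {"delta_pos": [300,270,10],"turn": -1.6,"fingers": 100}
    - {"delta_pos": [330,297,10],"turn": -1.6,"fingers": 100}
    - {"delta_pos": [355,320,10],"turn": -1.6,"fingers": 100}
    - {"delta_pos": [375,338,10],"turn": -1.6,"fingers": 100}
    - {"delta_pos": [391,352,0],"turn": -1.6,"fingers": 100}
    - {"delta_pos": [391,352,-20],"turn": -1.6,"fingers": 100}
    - {"delta_pos": [391,352,-40],"turn": -1.6,"fingers": 100}
    - {"delta_pos": [391,352,-40],"turn": -1.6,"fingers": 100}
    - {"delta_pos": [391,352,-40],"turn": -1.6,"fingers": 100}
    - {"delta_pos": [391,352,-40],"turn": -1.6,"fingers": 100}

```text
time_s: 2.08
position: [0.5314, -0.2577, 0.2004]
tcp_rot: [[0.196, 0.001, 0.981], [-0.981, -0.001, 0.196], [0.001, -1.0, 0.001]]
force: [-0.1, -0.2, -0.2]
opening: 0.999
```

```bash
python3 - <<'E'
from rig import *
import cv2
for c in ("scene","top"):
    im=capture(c); 
    cv2.imwrite(f'pics/{c}1.png',im[:,:,::-1])
print(read_state()['position'])
E
```

```text
[ 0.53155191 -0.25800001  0.20098785]
```

View pics/scene1.png

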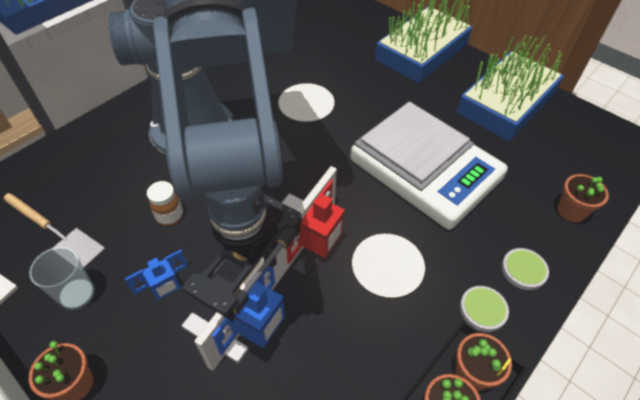

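The gripper is over the blue block (260,290), with its jaws along the board. Now I descend and close.

Call:
jog_arm:
  steps:
    - {"delta_pos": [0,1,-12],"fingers": 100}
    - {"delta_pos": [0,1,-24],"fingers": 100}
    - {"delta_pos": [0,1,-36],"fingers": 100}
    - {"delta_pos": [0,1,-48],"fingers": 100}
    - {"delta_pos": [0,1,-58],"fingers": 100}
    - {"delta_pos": [0,1,-64],"fingers": 100}
    - {"delta_pos": [0,1,-64],"fingers": 100}
    - {"delta_pos": [0,1,-64],"fingers": 100}

```text
$.steps[0]: bad value
```

Call:
jog_arm:
  steps:
    - {"delta_pos": [0,0,0],"fingers": 50}
    - {"delta_pos": [0,0,0],"fingers": 45}
    - {"delta_pos": [0,0,0],"fingers": 42}
    - {"delta_pos": [0,0,0],"fingers": 39}
    - {"delta_pos": [0,0,0],"fingers": 37}
    - {"delta_pos": [0,0,0],"fingers": 37}

```text
$.steps[0]: bad value
```

Call:
jog_arm:
  steps:
    - {"delta_pos": [0,1,-12],"turn": 0,"fingers": 100}
    - {"delta_pos": [0,1,-24],"turn": 0,"fingers": 100}
    - {"delta_pos": [0,1,-36],"turn": 0,"fingers": 100}
    - {"delta_pos": [0,1,-48],"turn": 0,"fingers": 100}
    - {"delta_pos": [0,1,-58],"turn": 0,"fingers": 100}
    - {"delta_pos": [0,1,-64],"turn": 0,"fingers": 100}
    - {"delta_pos": [0,1,-64],"turn": 0,"fingers": 100}
    - {"delta_pos": [0,1,-64],"turn": 0,"fingers": 100}

```text
time_s: 2.85
position: [0.5311, -0.2564, 0.1358]
tcp_rot: [[0.196, 0.0, 0.981], [-0.981, -0.0, 0.196], [0.0, -1.0, 0.0]]
force: [-0.6, -0.5, -0.2]
opening: 1.005
```

Call:
jog_arm:
  steps:
    - {"delta_pos": [0,0,0],"turn": 0,"fingers": 60}
    - {"delta_pos": [0,0,0],"turn": 0,"fingers": 50}
    - {"delta_pos": [0,0,0],"turn": 0,"fingers": 45}
    - {"delta_pos": [0,0,0],"turn": 0,"fingers": 40}
    - {"delta_pos": [0,0,0],"turn": 0,"fingers": 38}
    - {"delta_pos": [0,0,0],"turn": 0,"fingers": 38}
    - {"delta_pos": [0,0,0],"turn": 0,"fingers": 38}
    - {"delta_pos": [0,0,0],"turn": 0,"fingers": 38}

```text
time_s: 3.52
position: [0.531, -0.2561, 0.1356]
tcp_rot: [[0.197, 0.0, 0.98], [-0.98, -0.0, 0.197], [0.0, -1.0, 0.0]]
force: [-1.3, 0.1, 0.3]
opening: 0.48
```

Call:
jog_arm:
  steps:
    - {"delta_pos": [0,0,0],"turn": 0,"fingers": 38}
    - {"delta_pos": [0,0,0],"turn": 0,"fingers": 38}
    - {"delta_pos": [0,0,0],"turn": 0,"fingers": 36}
    - {"delta_pos": [0,0,0],"turn": 0,"fingers": 34}
    - {"delta_pos": [0,0,0],"turn": 0,"fingers": 34}

```text
time_s: 3.93
position: [0.531, -0.2561, 0.1355]
tcp_rot: [[0.197, 0.0, 0.98], [-0.98, 0.0, 0.197], [-0.0, -1.0, 0.0]]
force: [0.3, -0.2, -0.1]
opening: 0.348
```

Call:
jog_arm:
  steps:
    - {"delta_pos": [0,0,0],"turn": 0,"fingers": 30}
    - {"delta_pos": [0,0,0],"turn": 0,"fingers": 20}
    - {"delta_pos": [0,0,0],"turn": 0,"fingers": 10}
    - {"delta_pos": [0,0,0],"turn": 0,"fingers": 0}
    - {"delta_pos": [0,0,0],"turn": 0,"fingers": 0}
    - {"delta_pos": [0,0,0],"turn": 0,"fingers": 0}

```text
time_s: 4.43
position: [0.5311, -0.2562, 0.1355]
tcp_rot: [[0.197, 0.0, 0.98], [-0.98, -0.0, 0.197], [0.0, -1.0, 0.0]]
force: [0.8, -0.7, -0.5]
opening: 0.321
```

Call:
jog_arm:
  steps:
    - {"delta_pos": [0,0,2],"turn": 0,"fingers": 0}
    - {"delta_pos": [0,0,5],"turn": 0,"fingers": 0}
    - {"delta_pos": [0,0,8],"turn": 0,"fingers": 0}
    - {"delta_pos": [0,0,11],"turn": 0,"fingers": 0}
    - {"delta_pos": [0,0,14],"turn": 0,"fingers": 0}
    - {"delta_pos": [0,0,14],"turn": 0,"fingers": 0}

```text
time_s: 4.93
position: [0.531, -0.2562, 0.1502]
tcp_rot: [[0.197, 0.0, 0.98], [-0.98, -0.001, 0.197], [0.001, -1.0, -0.0]]
force: [0.5, -0.5, -3.2]
opening: 0.319
```

Call:
jog_arm:
  steps:
    - {"delta_pos": [0,0,3],"turn": 0,"fingers": 0}
    - {"delta_pos": [0,0,7],"turn": 0,"fingers": 0}
    - {"delta_pos": [0,0,11],"turn": 0,"fingers": 0}
    - {"delta_pos": [0,0,15],"turn": 0,"fingers": 0}
    - {"delta_pos": [0,0,19],"turn": 0,"fingers": 0}
    - {"delta_pos": [0,0,23],"turn": 0,"fingers": 0}
    - {"delta_pos": [0,0,26],"turn": 0,"fingers": 0}
    - {"delta_pos": [0,0,27],"turn": 0,"fingers": 0}
    - {"delta_pos": [0,0,27],"turn": 0,"fingers": 0}
    - {"delta_pos": [0,0,27],"turn": 0,"fingers": 0}

```text
time_s: 5.77
position: [0.5309, -0.2562, 0.1766]
tcp_rot: [[0.197, 0.0, 0.98], [-0.98, -0.0, 0.197], [0.0, -1.0, 0.0]]
force: [1.2, -0.3, -3.6]
opening: 0.317
```

```bash
python3 - <<'E'
from rig import *
import cv2
im=capture("scene")[:,:,::-1]
cv2.imwrite('pics/s2.png',cv2.resize(im[180:370,150:370],None,fx=3,fy=3,interpolation=cv2.INTER_CUBIC))
E
```

```text
(no output)
```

View pics/s2.png

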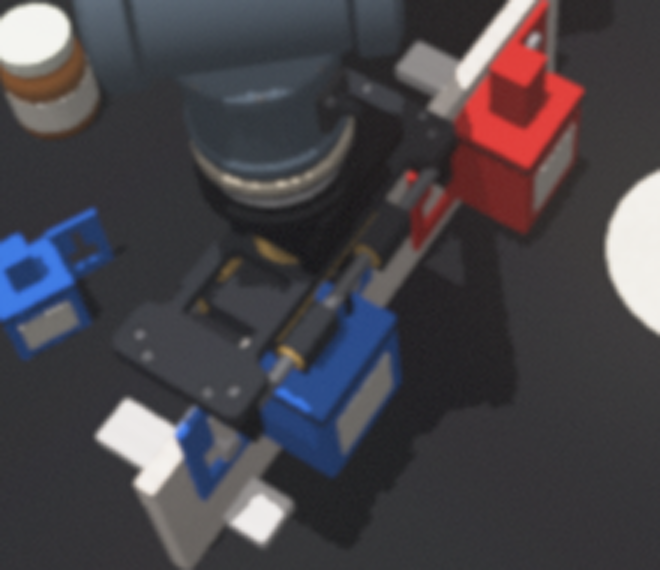

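The box has risen 41 mm with 3.6 N of weight on the tool, and the stud shows in the wide end at the left (215,455). Next I pull out along the board's x.

Call:
jog_arm:
  steps:
    - {"delta_pos": [2,0.4,0],"turn": 0,"fingers": 0}
    - {"delta_pos": [5,1,0],"turn": 0,"fingers": 0}
    - {"delta_pos": [8,1.6,0],"turn": 0,"fingers": 0}
    - {"delta_pos": [10,2,0],"turn": 0,"fingers": 0}
    - {"delta_pos": [10,2,0],"turn": 0,"fingers": 0}

```text
time_s: 6.23
position: [0.5416, -0.254, 0.1764]
tcp_rot: [[0.197, 0.0, 0.98], [-0.98, -0.0, 0.197], [0.0, -1.0, 0.0]]
force: [0.7, 1.1, -4.0]
opening: 0.319
```

Call:
jog_arm:
  steps:
    - {"delta_pos": [5,1,0],"turn": 0,"fingers": 0}
    - {"delta_pos": [10,2,0],"turn": 0,"fingers": 0}
    - {"delta_pos": [16,3.2,0],"turn": 0,"fingers": 0}
    - {"delta_pos": [24,4.8,0],"turn": 0,"fingers": 0}
    - {"delta_pos": [32,6.4,0],"turn": 0,"fingers": 0}
    - {"delta_pos": [40,8,0],"turn": 0,"fingers": 0}
    - {"delta_pos": [46,9.2,5],"turn": 0,"fingers": 0}
    - {"delta_pos": [48,10,20],"turn": 0,"fingers": 0}
    - {"delta_pos": [48,10,40],"turn": 0,"fingers": 0}
    - {"delta_pos": [48,10,60],"turn": 0,"fingers": 0}
    - {"delta_pos": [48,10,80],"turn": 0,"fingers": 0}
    - {"delta_pos": [48,10,100],"turn": 0,"fingers": 0}
    - {"delta_pos": [48,10,115],"turn": 0,"fingers": 0}
    - {"delta_pos": [48,10,125],"turn": 0,"fingers": 0}
    - {"delta_pos": [48,10,125],"turn": 0,"fingers": 0}
    - {"delta_pos": [48,10,125],"turn": 0,"fingers": 0}

```text
time_s: 7.57
position: [0.5891, -0.244, 0.3018]
tcp_rot: [[0.197, 0.0, 0.98], [-0.98, -0.0, 0.197], [0.0, -1.0, 0.0]]
force: [-0.8, -0.4, -4.7]
opening: 0.317
```

```bash
python3 - <<'E'
from rig import *
import cv2
im=capture("scene")[:,:,::-1]
cv2.imwrite('pics/s3.png',im)
s=read_state();print(s['position'],s['joint_positions'])
E
```

```text
[ 0.58850837 -0.24364988  0.30065492] [-3.25258079e+01  2.78762931e+01  7.60229781e+01 -8.96854085e-04
  7.62087698e+01  4.61292935e+01]
```

View pics/s3.png

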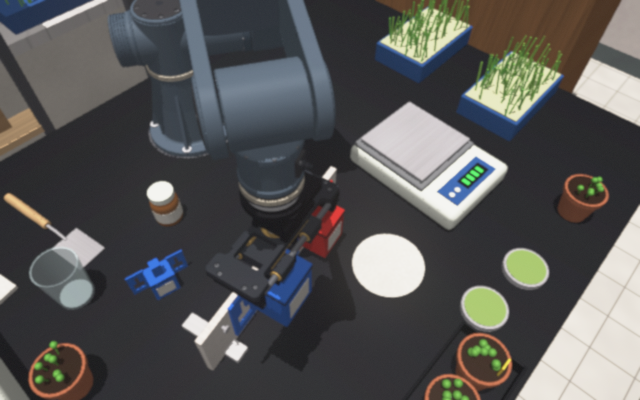

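The box is clear of the studs and the red box still hangs. Now over to the pan.

Call:
jog_arm:
  steps:
    - {"delta_pos": [-2,10,0],"turn": 0,"fingers": 0}
    - {"delta_pos": [-6,30,0],"turn": -1,"fingers": 0}
    - {"delta_pos": [-12,60,0],"turn": -2,"fingers": 0}
    - {"delta_pos": [-18,90,0],"turn": -3,"fingers": 0}
    - {"delta_pos": [-24,120,0],"turn": -4,"fingers": 0}
    - {"delta_pos": [-30,150,0],"turn": -5,"fingers": 0}
    - {"delta_pos": [-36,180,0],"turn": -6,"fingers": 0}
    - {"delta_pos": [-42,210,0],"turn": -7,"fingers": 0}
    - {"delta_pos": [-48,240,0],"turn": -8,"fingers": 0}
    - {"delta_pos": [-54,270,0],"turn": -9,"fingers": 0}
    - {"delta_pos": [-60,300,0],"turn": -10,"fingers": 0}
    - {"delta_pos": [-66,330,0],"turn": -11,"fingers": 0}
    - {"delta_pos": [-72,360,0],"turn": -12,"fingers": 0}
    - {"delta_pos": [-78,390,0],"turn": -13,"fingers": 0}
    - {"delta_pos": [-84,420,0],"turn": -14,"fingers": 0}
    - {"delta_pos": [-90,450,0],"turn": -14,"fingers": 0}
    - {"delta_pos": [-96,480,0],"turn": -14,"fingers": 0}
    - {"delta_pos": [-101,506,0],"turn": -14,"fingers": 0}
    - {"delta_pos": [-104,524,0],"turn": -14,"fingers": 0}
    - {"delta_pos": [-105,530,0],"turn": -14,"fingers": 0}

```text
time_s: 9.28
position: [0.4817, 0.2888, 0.3003]
tcp_rot: [[-0.043, -0.003, 0.999], [-0.999, 0.001, -0.043], [-0.001, -1.0, -0.003]]
force: [-0.3, -0.8, -3.8]
opening: 0.318
```

Call:
jog_arm:
  steps:
    - {"delta_pos": [0,0,-10],"turn": 0,"fingers": 0}
    - {"delta_pos": [0,0,-25],"turn": 0,"fingers": 0}
    - {"delta_pos": [0,0,-40],"turn": 0,"fingers": 0}
    - {"delta_pos": [0,0,-55],"turn": 0,"fingers": 0}
    - {"delta_pos": [0,0,-68],"turn": 0,"fingers": 0}
    - {"delta_pos": [0,0,-75],"turn": 0,"fingers": 0}
    - {"delta_pos": [0,0,-75],"turn": 0,"fingers": 0}
    - {"delta_pos": [0,0,-75],"turn": 0,"fingers": 0}
    - {"delta_pos": [0,0,-75],"turn": 0,"fingers": 0}

```text
time_s: 10.03
position: [0.4846, 0.2856, 0.2271]
tcp_rot: [[-0.047, 0.001, 0.999], [-0.999, 0.0, -0.047], [-0.0, -1.0, 0.001]]
force: [1.1, 0.3, -3.1]
opening: 0.32
```

```bash
python3 - <<'E'
from rig import *
from h import *
for c in ("scene","top"):
    im=capture(c)[:,:,::-1].copy()
    cv2.imwrite(f'pics/{c}4.png',im)
    for t in ("blue_box_mid","pan","red_box_mid"):
        for d in tip_of(t,c): print(c,t,np.round(d['position'],4),d['confidence'])
s=read_state();print(s['position'],s['force'],s['moment'])
E
```

```text
scene blue_box_mid [ 0.3243 -0.3264  0.0455] 0.75
scene blue_box_mid [0.4818 0.2857 0.1794] 0.68
scene pan [0.4896 0.2855 0.0821] 0.79
scene red_box_mid [ 0.4911 -0.0451  0.0904] 0.93
top blue_box_mid [ 0.32   -0.3291  0.0461] 0.95
top blue_box_mid [0.4846 0.2844 0.1848] 0.89
top red_box_mid [ 0.4883 -0.0393  0.0908] 0.9
[0.48401751 0.28599195 0.2268813 ] [-0.01960179  0.31039647 -4.03300726] [0.02360593 0.01815078 0.05724891]
```

View pics/scene4.png

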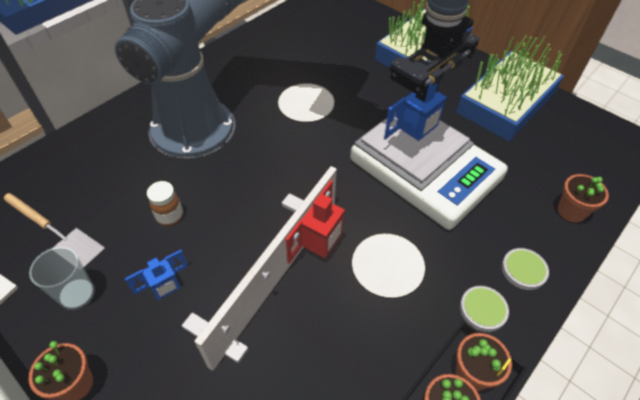

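View pics/top4.png

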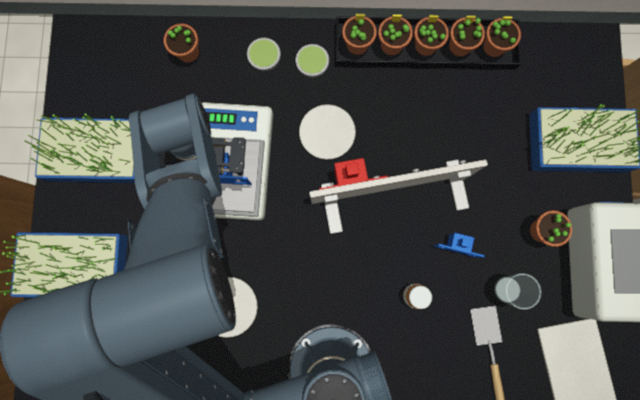

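The blue box is held upright over the pan centre, with its estimate within 3 mm of the pan's. The red box is unchanged. Descending.

Call:
jog_arm:
  steps:
    - {"delta_pos": [0,0,-6],"turn": 0,"fingers": 0}
    - {"delta_pos": [0,0,-13],"turn": 0,"fingers": 0}
    - {"delta_pos": [0,0,-20],"turn": 0,"fingers": 0}
    - {"delta_pos": [0,0,-25],"turn": 0,"fingers": 0}
    - {"delta_pos": [0,0,-28],"turn": 0,"fingers": 0}
    - {"delta_pos": [0,0,-29],"turn": 0,"fingers": 0}
    - {"delta_pos": [0,0,-30],"turn": 0,"fingers": 0}
    - {"delta_pos": [0,0,-31],"turn": 0,"fingers": 0}
    - {"delta_pos": [0,0,-32],"turn": 0,"fingers": 0}
    - {"delta_pos": [0,0,-32.5],"turn": 0,"fingers": 0}
    - {"delta_pos": [0,0,-33],"turn": 0,"fingers": 0}
    - {"delta_pos": [0,0,-33],"turn": 0,"fingers": 0}

```text
time_s: 11.43
position: [0.484, 0.2859, 0.1936]
tcp_rot: [[-0.046, 0.0, 0.999], [-0.999, 0.0, -0.046], [-0.0, -1.0, 0.0]]
force: [0.3, -0.3, -4.1]
opening: 0.319
```

Call:
jog_arm:
  steps:
    - {"delta_pos": [0,0,-0.5],"turn": 0,"fingers": 0}
    - {"delta_pos": [0,0,-1],"turn": 0,"fingers": 0}
    - {"delta_pos": [0,0,-1.5],"turn": 0,"fingers": 0}
    - {"delta_pos": [0,0,-2],"turn": 0,"fingers": 0}
    - {"delta_pos": [0,0,-2],"turn": 0,"fingers": 0}
    - {"delta_pos": [0,0,-2],"turn": 0,"fingers": 0}

```text
time_s: 11.93
position: [0.4839, 0.2859, 0.1915]
tcp_rot: [[-0.046, -0.0, 0.999], [-0.999, -0.0, -0.046], [0.0, -1.0, -0.0]]
force: [0.2, -0.1, -3.9]
opening: 0.324
```

Call:
jog_arm:
  steps:
    - {"delta_pos": [0,0,-0.4],"turn": 0,"fingers": 0}
    - {"delta_pos": [0,0,-0.8],"turn": 0,"fingers": 0}
    - {"delta_pos": [0,0,-0.8],"turn": 0,"fingers": 0}
    - {"delta_pos": [0,0,-0.8],"turn": 0,"fingers": 0}

```text
time_s: 12.27
position: [0.484, 0.2859, 0.1911]
tcp_rot: [[-0.046, 0.0, 0.999], [-0.999, 0.0, -0.046], [-0.0, -1.0, 0.0]]
force: [-0.2, -0.1, 0.0]
opening: 0.321
```

The pan now carries the weight, with the tool force at 0 N. Releasing slowly.

Call:
jog_arm:
  steps:
    - {"delta_pos": [0,0,-0.2],"turn": 0,"fingers": 0}
    - {"delta_pos": [0,0,-0.2],"turn": 0,"fingers": 33}
    - {"delta_pos": [0,0,-0.2],"turn": 0,"fingers": 35}
    - {"delta_pos": [0,0,-0.2],"turn": 0,"fingers": 40}
    - {"delta_pos": [0,0,-0.2],"turn": 0,"fingers": 50}
    - {"delta_pos": [0,0,-0.2],"turn": 0,"fingers": 70}
    - {"delta_pos": [0,0,-0.2],"turn": 0,"fingers": 90}
    - {"delta_pos": [0,0,-0.2],"turn": 0,"fingers": 90}
    - {"delta_pos": [0,0,-0.2],"turn": 0,"fingers": 90}
    - {"delta_pos": [0,0,-0.2],"turn": 0,"fingers": 90}
    - {"delta_pos": [0,0,-0.2],"turn": 0,"fingers": 90}

```text
time_s: 13.18
position: [0.4839, 0.2859, 0.1905]
tcp_rot: [[-0.046, -0.0, 0.999], [-0.999, 0.0, -0.046], [-0.0, -1.0, -0.0]]
force: [-1.0, 0.7, 0.1]
opening: 0.836
```

Call:
jog_arm:
  steps:
    - {"delta_pos": [0,0,4],"turn": 0,"fingers": 90}
    - {"delta_pos": [0,0,12],"turn": 0,"fingers": 90}
    - {"delta_pos": [0,0,25],"turn": 0,"fingers": 90}
    - {"delta_pos": [0,0,40],"turn": 0,"fingers": 90}
    - {"delta_pos": [0,0,60],"turn": 0,"fingers": 90}
    - {"delta_pos": [0,0,80],"turn": 0,"fingers": 90}
    - {"delta_pos": [0,0,100],"turn": 0,"fingers": 90}
    - {"delta_pos": [0,-20,115],"turn": 0,"fingers": 90}
    - {"delta_pos": [0,-50,120],"turn": 0,"fingers": 90}
    - {"delta_pos": [0,-80,120],"turn": 0,"fingers": 90}
    - {"delta_pos": [0,-110,120],"turn": 0,"fingers": 90}
    - {"delta_pos": [0,-140,120],"turn": 0,"fingers": 90}
    - {"delta_pos": [0,-160,120],"turn": 0,"fingers": 90}
    - {"delta_pos": [0,-160,120],"turn": 0,"fingers": 90}
    - {"delta_pos": [0,-160,120],"turn": 0,"fingers": 90}

```text
time_s: 14.43
position: [0.4842, 0.1253, 0.3113]
tcp_rot: [[-0.049, 0.001, 0.999], [-0.999, 0.001, -0.049], [-0.001, -1.0, 0.001]]
force: [-0.0, 0.2, 0.3]
opening: 0.899
```

```bash
python3 - <<'E'
from rig import *
from h import *
for c in ("scene","top"):
    im=capture(c)[:,:,::-1].copy()
    cv2.imwrite(f'pics/{c}5.png',im)
    for t in ("blue_box_mid","pan","red_box_mid"):
        for d in tip_of(t,c): print(c,t,np.round(d['position'],4),d['confidence'])
s=read_state();print(s['position'],s['force'],s['time_s'])
E
```

```text
scene blue_box_mid [ 0.3224 -0.3274  0.0447] 0.97
scene blue_box_mid [0.4789 0.284  0.1462] 0.71
scene pan [0.4895 0.2849 0.0822] 0.67
scene pan [ 0.4916 -0.0404  0.093 ] 0.65
scene red_box_mid [ 0.4881 -0.0406  0.0913] 0.7
top blue_box_mid [0.4838 0.2838 0.1489] 0.95
top blue_box_mid [ 0.324  -0.3231  0.0464] 0.72
top red_box_mid [ 0.4891 -0.0358  0.0867] 0.81
[0.48386338 0.12665923 0.31048335] [ 0.42270717 -0.66738528 -0.23285418] 14.8333
```

View pics/scene5.png

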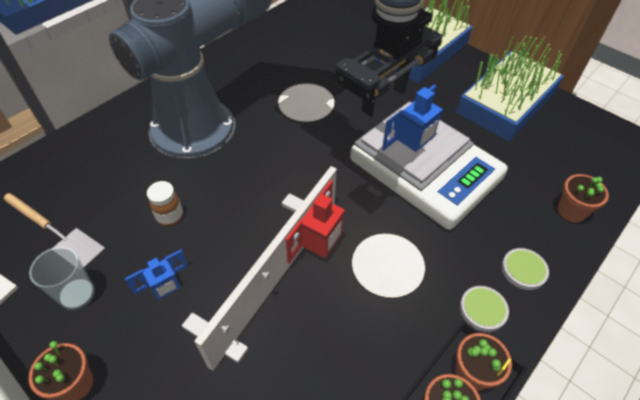

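View pics/top5.png

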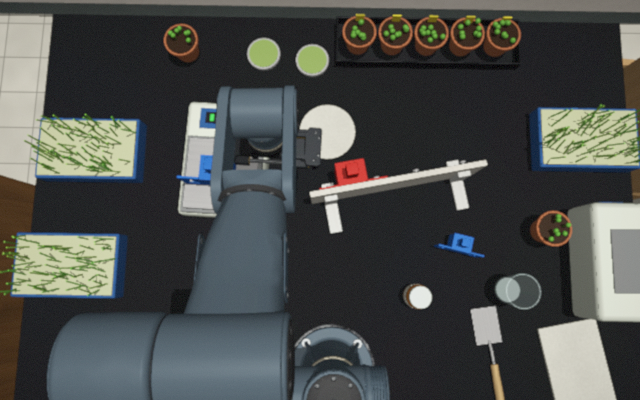

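The box stands upright and centred on the pan. The red box hangs as before and the gripper is clear, so I'm handing in.

```bash
python3 -c "
from rig import *
print(hand_in())"
```

```text
the job is handed in; nothing more can be done
None
```

The blue box now stands upright in the middle of the balance pan, and I handed the job in at about 15 s of the allowed 51 s.

I gripped it by its block, raised it 41 mm straight up and drew it about 59 mm straight out along the board's x. I then carried it over the red box at a safe height. I set it down until the pan carried its weight (tool force about 0 N), then released and backed away.

**Last checks:**
- **Blue box:** its middle was reported at (0.484, 0.284, 0.149) by the top camera and (0.479, 0.284, 0.146) by the scene camera. The expected height is 0.1475.
- **Centring:** my pan centre, measured from the corners, is (0.483, 0.286). The scene camera's pan estimate, x = 0.4895, disagrees with it and with that camera's own box estimate by 6 to 11 mm. The other readings agree to about 4 mm.
- **Red box:** it still hangs where it was, with reported positions within 6 mm of the first ones, and both pictures look unchanged.
- **False reading:** the scene camera also reported a second "pan" at the red box, which I ignored.
- **Robot:** the gripper is empty and clear of everything, and the largest force I saw reported was about 5 N.

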